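# Open up the board tester for a pin clean

### The arm

A 6-joint arm with a two-finger parallel gripper is mounted at the origin on a cart in front of the work surface, level with it; the furniture and walls round the work are solid. World frame = base frame: x ahead of the robot, y to its left, z up, the work surface at z = 0. Lengths are in m, angles in rad, forces in N, time in s.
With the tool pointing down it reaches from about 0.35 to 0.975 m from the base axis. Payload 17.4 kg.
Tool frame: the origin (TCP) lies midway between the tips of the shut fingers; the grasp point (between the pads) lies env.grip_depth behind it (env.grip_depth is the distance from the TCP to the grasp point, in m); z points along the fingers, y is the line along which they close (so a half turn about z gives the same grasp; the last joint's range is limited). The gripper opens to 85 mm and grips with 20 to 120 N. Pads are 22 mm wide; open, the fingers measure 114 mm over their backs; the gripper's body (76 mm by 85 mm) begins 54 mm behind the grasp point. The pads swing forward as they close: fully open they stand 13 mm farther back than shut.
Start: joints at [-1.286, 0.116, 1.442, -0, 1.584, -0.038], TCP at [0.214, -0.64, 0.211] pointing down, gripper open.
Joint ranges: [-2.83, 2.83], [-0.83, 2.19], [0.07, 2.5], [-1.14, 4.28], [0.01, 3], [-2.97, 2.97]. Speed limits (rad/s): [1.89, 1.89, 2.22, 3.14, 3.14, 3.14].

### API

Orientations are given as [roll, pitch, yaw] about the fixed x, y, z axes, in that order (R = Rz(yaw) Ry(pitch) Rx(roll)).
In Python, from cell import env gives the robot as it stands. Calls block until the motion is done:
- env.move_to(position, orientation): joint-space move of the TCP to a pose.
- env.move_linear(position, rotation=None, rate=0.15): straight line of the TCP; rotation=None keeps the orientation; rate is the mean speed in m/s.
- env.move_j(angles): joint-space move.
- env.command_gripper(opening, grasp_force=None): finger opening in m; grasp_force is the grip in N (None keeps the last); returns when the fingers have stopped.
- env.wait(seconds).
- env.ik(position, orientation): joint angles nearest the present ones, or None.
- env.capture(name): name is "scene" or "top" or "wrist"; returns a dict with "img" (480x640x3 uint8, red, green, blue), "vertical_fov" (degrees; the focal length in pixels is half the picture's height over the tangent of half this angle, whatever the lens; pixels are square), "cx", "cy" (the principal point, pixels), "camera_from_world" (4x4, takes a point from world to camera coordinates). Camera axes: x right, y down, z forward; pixel columns grow to the right and rows downward; lengths in m; the calibration is good to about 2 mm. A picture is of the moment at which its call begins. There is no depth.
A pose or a line that the arm cannot do raises env.PlanningError and nothing moves.
- env.job_done(): hands the job in; it is judged then, once.
Readings, each from a call of its own:
- env.read_t(): time.
- env.read_joint_positions(): joint angles.
- env.read_qvel(): joint speeds.
- env.read_joint_efforts(): joint torques, N m.
- env.read_tool_pos(): TCP position.
- env.read_orientation(): TCP orientation.
- env.read_contact_force(): force on the tool from outside, world axes, zero at the start.
- env.read_ft_torque(): the same for the moment, N m.
- env.read_opening(): finger opening in m.
- env.read_gripper_force(): force on a finger pad.
Only numpy, scipy, OpenCV 4.12 (cv2) and the standard library are available. Lean on these libraries where they do the work, as an engineer would, in place of code of your own. Each camera call takes 0.05 s, during which the arm holds its last target. There are 200 camera calls.

### The job

The contact pins inside the board tester need brushing. With the tester's lid still down, pull the carriage that holds the circuit board out along its rods by the red grip until it meets its stop, so that the pins are uncovered; then take the lid by its steel bar handle, raise it to 60 degrees from closed without ever letting it drop, and finish while still holding it there, because it falls shut when let go and a colleague needs both hands for the brush. Leave the other things on the bench where they are.

Things in the scene. Friction and masses are not known exactly. Their poses are not given: they have to be found in the camera images.
- tester: circuit board tester, fixed to the bench: dark housing 140 (x) x 200 (y) x 80 mm high on a base plate 150 x 315 x 14 mm. Origin: centre of the housing's underside, at bench level; own x points from the front panel (lights, white key) back to the hinge, z up. Base plate and two guide rods stick out of its open end to y = -215 mm. Place and yaw change from run to run.
- carriage_grip (a point): point on the centre line of the carriage's red upright grip, 10 mm below its top. The grip is 34 mm (tester x) x 14 mm (tester y) and 44 mm tall, its top 108 mm above the bench. At carriage_travel 0 the point is at tester (0, -140, 98) mm, 40 mm outside the housing and lid. Mind the desk lamp when swinging in: its shade, 140 mm across, hangs 330 mm over the bench at world (0.63, -0.11) m.
- carriage_travel (a joint): how far the carriage (aluminium frame with the black circuit board fixed in it) is pulled out, in m: 0 fully in under the lid, 0.13 at the stop, straight and level along the tester's -y. Friction of about 2.5 N holds it where it is left; it starts 0 to 0.04 out.
- lid: lid of the tester: dark frame 132 x 200 x 11 mm with a clear window, 0.37 to 0.68 kg, hinged at its rear edge. Origin: on the hinge axis; closed, its axes are the tester's, and its bar handle lies at own (-172, 0, 0) mm.
- lid_hinge (a point): middle of the lid's hinge axis, which runs along tester y, at tester (66, 0, 87) mm; fixed on the tester.
- lid_handle (a point): middle of the lid's steel bar handle: a round bar 12 mm thick, 110 mm long, parallel to the hinge axis (tester y) and 172 mm from it. Closed, it is level with the hinge, 87 mm above the bench, 40 mm out from the lid's front edge, with a 34 mm gap behind it for a finger. The bar can turn between the fingers.
- lid_angle (a joint): opening angle of the lid in rad: 0 closed and level, grows as the front edge rises, hinge stop at 1.45; 60 degrees is 1.047. No stay, no catch: it falls shut from any angle.
- blue_reel: blue solder reel, 74 mm across and 66 mm high, upright; origin at the centre of its underside. Leave alone.
- green_reel: green solder reel, 70 mm across and 70 mm high, upright; origin at the centre of its underside. Leave alone.
- braid_reel: flat pink and clear reel of desoldering braid, 67 x 84 x 14 mm, lying; origin at the centre of its underside. Leave alone.
- board_vice: red and grey board vice, 88 x 194 x 38 mm; origin at the centre of its underside. Leave alone.
- tweezers: orange tweezers, 107 mm long, lying; origin at the centre of their underside. Leave alone.
- brush: small black pin-cleaning brush, 167 x 14 x 16 mm, lying with its bristles up; origin under the middle. For the colleague; leave alone.

How it is judged:
By the outcome, as a careful person would: the job done as asked, in the order asked, and still so for the second after the job is handed in, while the arm keeps its last pose, push and grip.
It also fails if it takes over 58 s, if anything falls off the work surface, if the arm or the gripper's body presses on something with over 40 N, if the wrist force passes 120 N, or if a joint passes its speed limit or range.

## Working session

There is one attempt and no reset: what is moved stays moved. The work goes in short steps, each a Python script; the robot and the scene stay as the last script left them, time stands still between calls to the robot, and variables do not carry over. Pictures are saved under pics/ and viewed, at most 10 in all, crops included, and the job is handed in when it is done.

```bash
ls; mkdir -p pics; python3 - <<'E'
from cell import env
import cv2,json
print(env.read_t(),env.grip_depth)
for n in("scene","top"):
    c=env.capture(n); cv2.imwrite(f"pics/{n}0.png",c["img"][:,:,::-1])
    print(n,c["vertical_fov"],c["cx"],c["cy"],c["camera_from_world"].tolist() if hasattr(c["camera_from_world"],'tolist') else c["camera_from_world"])
E
```

```text
pics
0.0 0.0187
scene 48.98851925721791 316.98671721132587 237.77583798506583 [[0.5208605255312628, -0.8535165434902775, 0.014622685516202409, -0.20853151061693076], [-0.49515058012763463, -0.31603181217403103, -0.8092896865111189, 0.3335229472987189], [0.6953633697158367, 0.41428662020684065, -0.5872277074313077, 1.271222139651519], [0.0, 0.0, 0.0, 1.0]]
top 53.9633306757996 323.9598489985336 241.6641449461369 [[-0.0185431112046308, -0.9998280254330122, 0.0002694171061534173, 0.0537081847030603], [-0.9827325476922391, 0.018176435200123908, -0.18413678858320803, 0.5033148671988915], [0.18410022469615303, -0.0036792339066840487, -0.9829005903471043, 1.2315968409379419], [0.0, 0.0, 0.0, 1.0]]
```

View pics/scene0.png

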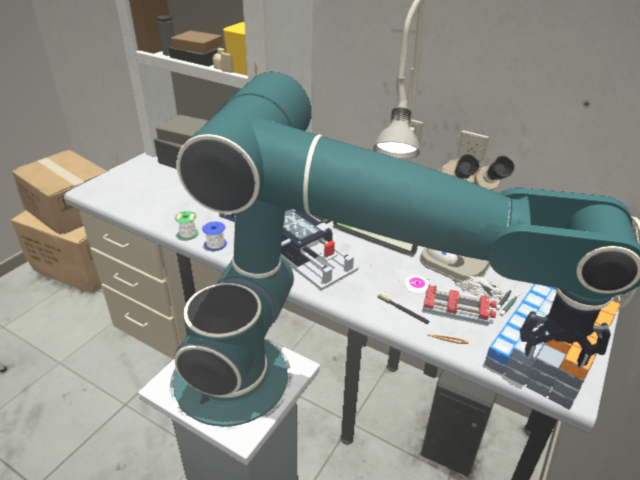

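View pics/top0.png

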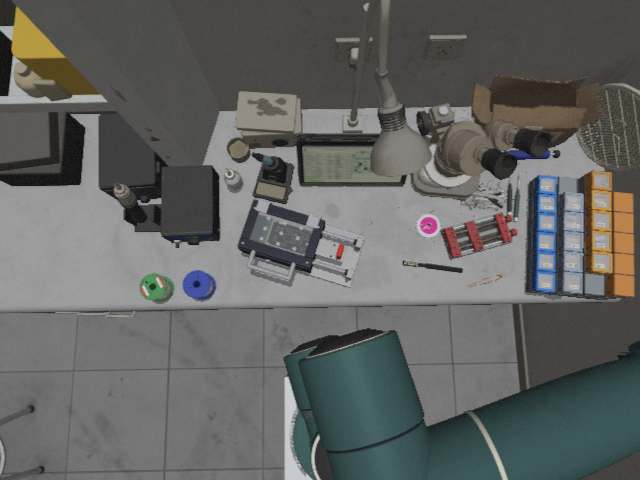

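The top view shows the tester at about (290,240), the lid handle at (270,268) and the red grip at (340,251). I'll enlarge that area.

```bash
python3 - <<'E'
import cv2
i=cv2.imread("pics/top0.png")[190:295,230:370]
cv2.imwrite("pics/crop0.png",cv2.resize(i,None,fx=5.6,fy=5.6,interpolation=cv2.INTER_CUBIC))
E
```

```text
(no output)
```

View pics/crop0.png

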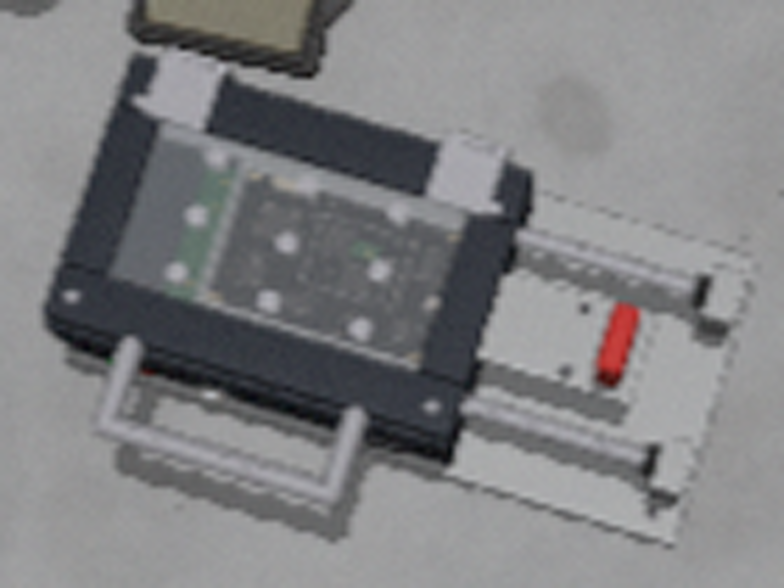

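```bash
cat > h.py <<'E'
from cell import env
import numpy as np, cv2
from scipy.optimize import least_squares
def proj(c,P):
    T=np.array(c["camera_from_world"]); p=np.atleast_2d(P)@T[:3,:3].T+T[:3,3]
    f=240/np.tan(np.radians(c["vertical_fov"])/2)
    return p[:,:2]/p[:,2:]*f+[c["cx"],c["cy"]]
def back(c,uv,z):
    T=np.array(c["camera_from_world"]); R=T[:3,:3]; o=-R.T@T[:3,3]
    f=240/np.tan(np.radians(c["vertical_fov"])/2)
    d=R.T@np.array([(uv[0]-c["cx"])/f,(uv[1]-c["cy"])/f,1]); return o+d*(z-o[2])/d[2]
def t2w(p,P):
    c,s=np.cos(p[2]),np.sin(p[2]); P=np.atleast_2d(P).astype(float)
    return np.c_[p[0]+c*P[:,0]-s*P[:,1],p[1]+s*P[:,0]+c*P[:,1],P[:,2]]
E
python3 - <<'E'
from h import *
c=env.capture("top")
T=np.array(c["camera_from_world"]); print("cam",-T[:3,:3].T@T[:3,3])
M=np.array([[-106,52,87],[-106,-52,87],[-75,-215,14],[75,-215,14]])/1e3
px=np.array([[108,425],[335,490],[672,543],[755,257]])/5.6+[230-.4,190-.4]
g=np.array([624,335])/5.6+[229.6,189.6]
f=lambda p:(proj(c,t2w(p,M))-px).ravel()
r=least_squares(f,[.6,.1,.2]); p=r.x; print(p,np.degrees(p[2]),r.fun.round(2))
for t in(0,.02,.04): print(t,proj(c,t2w(p,[0,-.14-t,.108])),g)
w=back(c,g,.108); print(w, "grip local", (np.array([[np.cos(p[2]),np.sin(p[2])],[-np.sin(p[2]),np.cos(p[2])]])@(w[:2]-p[:2])))
print("handle",t2w(p,[-.106,0,.087]),"hinge",t2w(p,[.066,0,.087]))
# overlay check points: lid corners, top
print(((proj(c,t2w(p,np.array([[-66,100,92],[-66,-100,92],[66,-100,92],[66,100,92]])/1e3))-[229.6,189.6])*5.6).round())
E
```

```text
cam [0.26888256 0.04908181 1.30320158]
[ 0.52159769  0.15692467 -0.31240793] -17.899655814569044 [ 0.72  0.2  -1.69  0.14  0.41  0.01  0.63 -0.4 ]
0 [[332.18231841 246.92953393]] [341.02857143 249.42142857]
0.02 [[339.63246816 249.14842511]] [341.02857143 249.42142857]
0.04 [[347.09567688 251.37120568]] [341.02857143 249.42142857]
[0.47164318 0.00109714 0.108     ] grip local [ 0.0003572  -0.16363846]
handle [[0.42072849 0.18950386 0.087     ]] hinge [[0.58440304 0.13663951 0.087     ]]
[[ 40. 314.]
 [450. 437.]
 [533. 171.]
 [129.  52.]]
```

Fit is good: yaw is about −17.9° and carriage travel about 0.024. I'll move in above the grip, staying on the robot's side of the lamp, and check with the wrist camera.

```bash
python3 - <<'E'
from h import *
print(env.read_orientation())
p=[.5216,.1569,-.3124]
env.move_to([.27,-.36,.28],[np.pi,0,p[2]])
print(env.read_t(),env.read_joint_positions())
w=t2w(p,[-.01,-.13,.26])[0]
env.move_to(w,[np.pi,0,p[2]])
print(env.read_t(),env.read_joint_positions(),env.read_tool_pos())
c=env.capture("wrist"); cv2.imwrite("pics/w1.png",c["img"][:,:,::-1])
np.save("w1.npy",dict(c),allow_pickle=True)
E
```

```text
[-3.14066455e+00 -3.09210698e-05  3.22820779e-01]
1.2833 [-9.84600189e-01 -3.91198785e-01  1.78762759e+00 -8.59643416e-05
  1.74532507e+00  8.97880704e-01]
2.9167 [ 2.12109246e-02 -3.38616258e-01  1.78056267e+00 -1.78176725e-04
  1.69974411e+00  1.90531881e+00] [0.47223672 0.03546899 0.25997545]
```

View pics/w1.png

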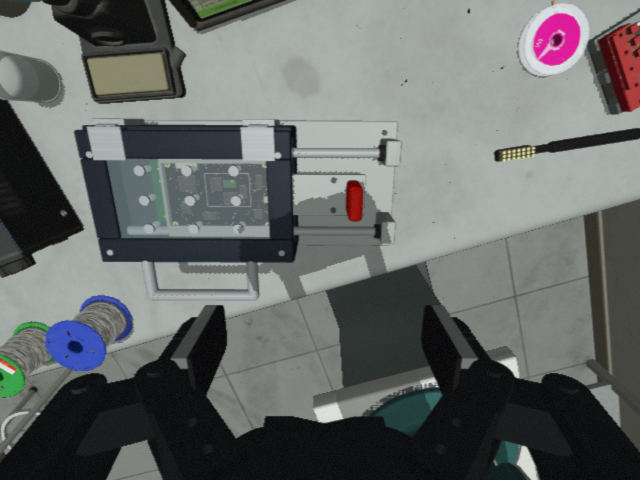

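The wrist view shows the tester square to the tool: handle bar from (150,294) to (254,294), lid right corners at (296,127) and (296,261), red grip top around (354,200). I'll refine the fit with these points.

```bash
python3 - <<'E'
from h import *
c=np.load("w1.npy",allow_pickle=True).item()
p0=[.5216,.1569,-.3124]
M=np.array([[-106,52,87],[-106,-52,87],[75,-215,14],[-66,-100,92]])/1e3
px=np.array([[149,294],[254,295],[398,122],[297,258]])
print("pred",proj(c,t2w(p0,M)).round(1).tolist())
r=least_squares(lambda p:(proj(c,t2w(p,M))-px).ravel(),p0);print(r.x,r.fun.round(1))
for p in(p0,r.x):
  for t in(.02,.025,.03):
    print(t,[proj(c,t2w(p,np.array([[a,-.14-t+b,z] for a in(-.017,.017) for b in(-.007,.007)]))).round(0).tolist() for z in(.108,)])
hsv=cv2.cvtColor(c["img"],cv2.COLOR_RGB2HSV)[150:250,320:390]
m=((hsv[...,0]<8)|(hsv[...,0]>172))&(hsv[...,1]>150)&(hsv[...,2]>60)
ys,xs=np.nonzero(m);print(xs.min()+320,xs.max()+320,ys.min()+150,ys.max()+150)
i=c["img"][100:310,130:410,::-1]; cv2.imwrite("pics/w1c.png",cv2.resize(i,None,fx=2.8,fy=2.8,interpolation=cv2.INTER_CUBIC))
E
```

```text
pred [[156.2, 294.5], [251.3, 294.4], [397.9, 119.4], [293.7, 262.4]]
[ 0.52312792  0.15580133 -0.32538916] [ 6.1 -1.5 -3.5 -1.5  1.2 -1.6 -3.6  4. ]
0.02 [[[361.0, 221.0], [346.0, 221.0], [362.0, 186.0], [347.0, 186.0]]]
0.025 [[[366.0, 221.0], [352.0, 221.0], [368.0, 186.0], [353.0, 186.0]]]
0.03 [[[372.0, 221.0], [357.0, 221.0], [373.0, 186.0], [358.0, 186.0]]]
0.02 [[[362.0, 222.0], [347.0, 222.0], [363.0, 186.0], [348.0, 186.0]]]
0.025 [[[367.0, 222.0], [352.0, 222.0], [369.0, 186.0], [353.0, 186.0]]]
0.03 [[[372.0, 222.0], [357.0, 222.0], [374.0, 186.0], [359.0, 186.0]]]
346 362 181 220
```

View pics/w1c.png

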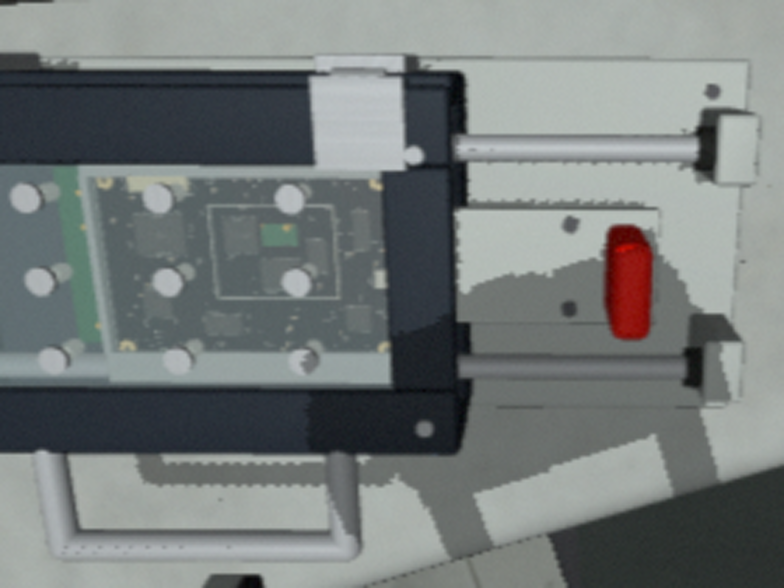

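Pose p0 is confirmed, with travel about 0.021. Next: grip, then pull.

```bash
cat >> h.py <<'E'
p=[.5216,.1569,-.3124]
gd=env.grip_depth
def gp(x,y,z): return t2w(p,[x,y,z])[0]-[0,0,gd]
E
python3 - <<'E'
from h import *
env.command_gripper(.045)
y=-.161
env.move_to(gp(0,y,.17),[np.pi,0,p[2]])
env.move_linear(gp(0,y,.093),rate=.1)
print(env.read_t(),env.read_contact_force(),env.read_tool_pos()-gp(0,y,.093))
env.command_gripper(0,40)
print(env.read_opening(),env.read_gripper_force(),env.read_contact_force())
env.move_linear(gp(0,-.262,.093),rate=.06)
print(env.read_t(),env.read_contact_force(),env.read_opening())
a=np.array([-np.sin(p[2]),np.cos(p[2])])
for k in range(12):
    y2=-.262-.0015*(k+1)
    env.move_linear(gp(0,y2,.093),rate=.03)
    f=env.read_contact_force()[:2]@a; print(round(y2,4),round(f,1))
    if f>12: break
print(env.read_t(),env.read_opening(),env.read_tool_pos()-gp(0,y2,.093))
c=env.capture("top"); cv2.imwrite("pics/t2.png",cv2.resize(c["img"][170:310,210:400,::-1],None,fx=4,fy=4,interpolation=cv2.INTER_CUBIC))
E
```

```text
4.8833 [-0.93112185 -0.01050895  0.05901641] [3.80383335e-04 9.62562715e-06 6.99155350e-04]
0.012367395816906221 41.46384358406067 [-1.35650374  0.05552723  5.31615895]
7.1 [-6.83430039  1.69080224  8.95347892] 0.012790696291959735
-0.2635 0.1
-0.265 1.3
-0.2665 0.7
-0.268 1.5
-0.2695 3.0
-0.271 17.1
8.6 0.01302593672445136 [0.00026406 0.00169667 0.00065351]
```

View pics/t2.png

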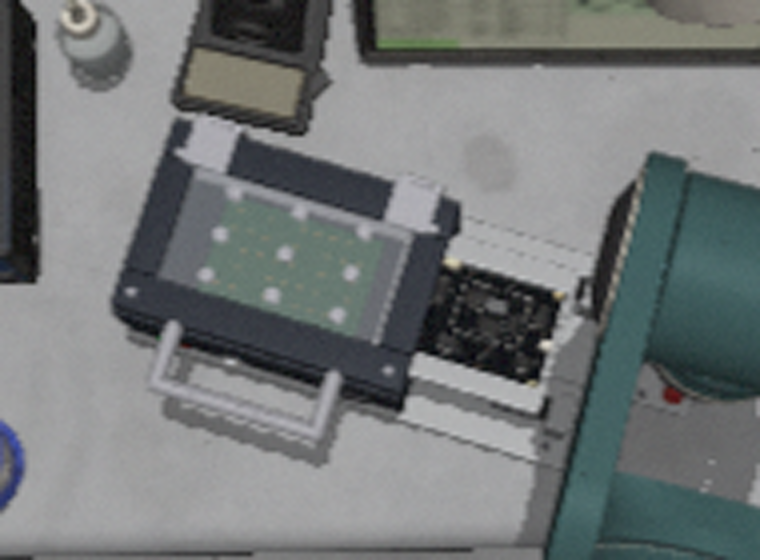

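The stop is met at tester y ≈ −0.270, so travel is 0.13, and the board is out from under the lid. Now I'll release and go to the handle.

```bash
python3 - <<'E'
from h import *
env.command_gripper(.045)
env.move_linear(gp(0,-.270,.24),rate=.15)
o=[np.pi,0,p[2]+np.pi/2]
env.command_gripper(.028)
env.move_to(gp(-.106,0,.22),o)
print(env.read_joint_positions().round(2))
env.move_linear(gp(-.106,0,.12),rate=.12)
print(env.read_t(),env.read_contact_force(),env.read_opening())
c=env.capture("wrist"); cv2.imwrite("pics/w3.png",c["img"][:,:,::-1])
c=env.capture("top"); cv2.imwrite("pics/t3.png",cv2.resize(c["img"][170:310,210:400,::-1],None,fx=4,fy=4,interpolation=cv2.INTER_CUBIC))
E
```

```text
[ 0.37 -0.36  1.89 -0.    1.61  0.68]
12.6 [-0.08256508  0.5594266   0.22273649] 0.027729687680185397
```

View pics/w3.png

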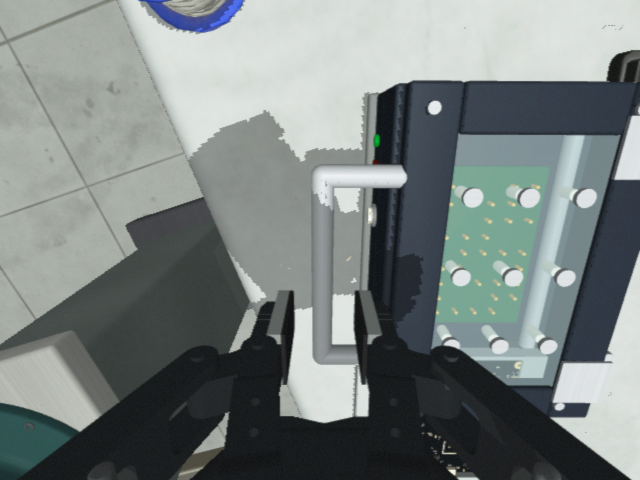

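View pics/t3.png

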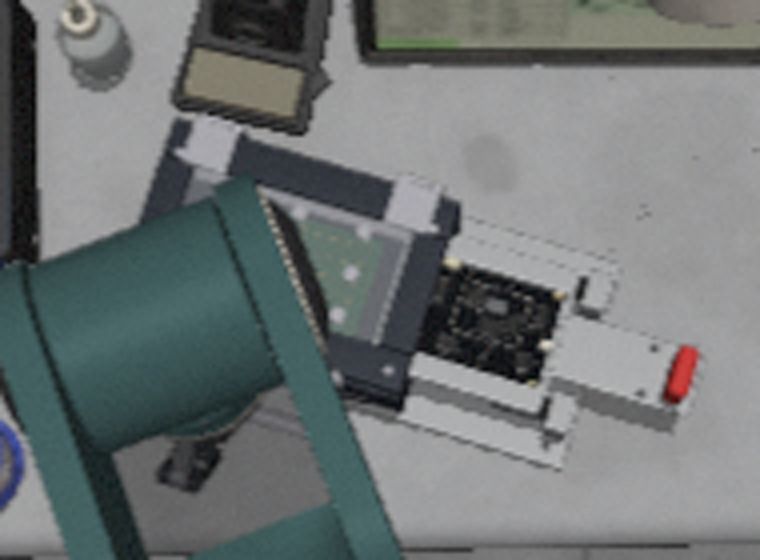

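The carriage stays out with the grip clear. The bar (col 323) is centred between the fingers. I'll check the along-bar position numerically, then descend and grasp.

```bash
python3 - <<'E'
from h import *
c=env.capture("wrist")
print(proj(c,t2w(p,[[-.106,.049,.087],[-.106,0,.087],[-.106,-.049,.087]])).round(0).tolist())
env.move_linear(gp(-.106,0,.087),rate=.08)
print(env.read_t(),env.read_contact_force())
env.command_gripper(0,60)
print(env.read_t(),env.read_opening(),env.read_gripper_force(),env.read_contact_force())
E
```

```text
[[322.0, 189.0], [322.0, 274.0], [322.0, 347.0]]
13.3083 [-0.13479619 -0.49251597 -0.24601009]
13.6583 0.006015413771519065 54.03828799724579 [-8.27166845  1.20326295  5.06207272]
```

Opening of 6 mm is less than the 12 mm bar, so I'll look.

```bash
python3 - <<'E'
from h import *
c=env.capture("wrist"); cv2.imwrite("pics/w4.png",cv2.resize(c["img"][150:450,180:480,::-1],None,fx=2,fy=2))
print(env.read_tool_pos()-gp(-.106,0,.087),env.read_opening(),env.read_contact_force(),env.read_gripper_force())
E
```

```text
[-0.00048813  0.00031353  0.00057481] 0.005793322128710491 [-7.78082841  2.18288961  6.20121865] 54.03054893016815
```

View pics/w4.png

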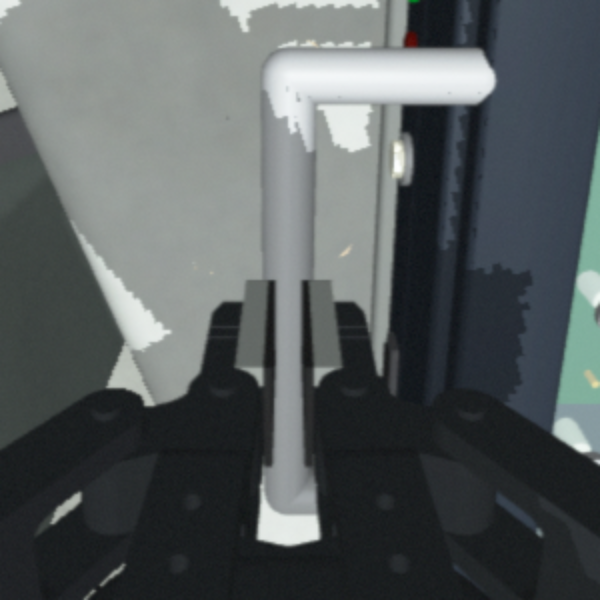

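The bar is properly between the pads; the small reading is contact compliance. Raising along the arc with force checks.

```bash
python3 - <<'E'
from h import *
L=.172
for d in [2,5,10,15,20,25,30]:
    t=np.radians(d)
    env.move_linear(gp(.066-L*np.cos(t),0,.087+L*np.sin(t)),rate=.05)
    f=np.array(env.read_contact_force()); print(d,f.round(1),round(env.read_opening(),4),round(env.read_t(),2))
    if np.linalg.norm(f)>35: break
c=env.capture("scene"); cv2.imwrite("pics/s5.png",c["img"][:,:,::-1])
c=env.capture("wrist"); cv2.imwrite("pics/w5.png",c["img"][:,:,::-1])
E
```

```text
2 [-0.1 -0.   0.4] -0.0003 13.97
5 [ 0.2 -0.1  0.4] 0.0 14.31
10 [0.  0.4 0.1] -0.0 14.76
15 [ 0.1 -0.3 -1.4] 0.0001 15.21
20 [0.1 0.4 0.1] -0.0002 15.66
25 [-0.5 -0.6  0.6] 0.0002 16.11
30 [-0.4 -0.9 -0.5] 0.0003 16.56
```

View pics/w5.png

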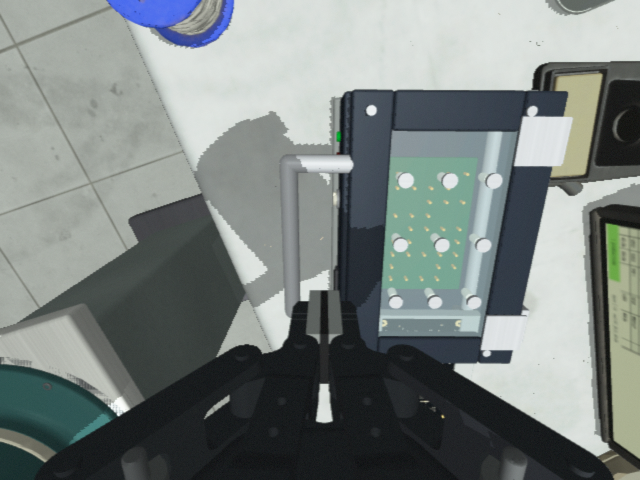

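The bar slipped out at the start of the lift, and the lid is still shut. The tips must have been wedged on the top of the bar, so I'll check the heights by triangulating the bar and locating the fingertip in the image.

```bash
python3 - <<'E'
from h import *
env.command_gripper(.028)
c=env.capture("wrist")
tp=env.read_tool_pos(); print(env.read_t(),tp,env.read_orientation())
T=np.array(c["camera_from_world"]);R=T[:3,:3]; print("cam",-R.T@T[:3,3])
print("tcp,grasp px",proj(c,[tp,tp+[0,0,gd]]))
for z in(.06,.07,.087,.1):
  print(z,[proj(c,t2w(p,[-.106,y,z]))[0].round(0).tolist() for y in(.052,0,-.052)])
# bar height from its corner seen by the wrist (290,161) and top cams
E
```

```text
17.0917 [0.44262712 0.18240818 0.15427378] [-3.14154152e+00  3.11641894e-05  1.25842140e+00]
cam [0.46884899 0.26088642 0.31686023]
tcp,grasp px [[322.42914725 286.31786268]
 [322.25547507 304.3837978 ]]
0.06 [[292.0, 164.0], [294.0, 231.0], [295.0, 291.0]]
0.07 [[290.0, 166.0], [293.0, 235.0], [294.0, 296.0]]
0.087 [[288.0, 169.0], [290.0, 243.0], [293.0, 307.0]]
0.1 [[286.0, 172.0], [289.0, 249.0], [291.0, 317.0]]
```

View pics/s5.png

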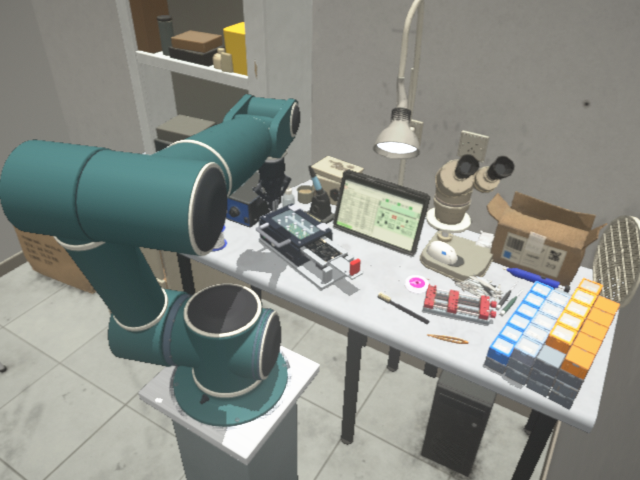

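The geometry checks out: TCP and bar height agree. The cause looks like 60 N on a thin line contact squeezing the bar out. I'll regrasp more gently and slightly deeper, and lift in small steps while watching the opening.

```bash
python3 - <<'E'
from h import *
env.move_linear(gp(-.1065,0,.14),rate=.12)
env.move_linear(gp(-.1065,0,.083),rate=.08)
print(env.read_t(),env.read_contact_force().round(1))
for F in (20,):
    env.command_gripper(0,F); 
    for _ in range(3):
        print(F,env.read_t(),round(env.read_opening(),4),round(env.read_gripper_force(),1),env.read_contact_force().round(1)); env.wait(.15)
E
```

```text
18.4417 [-0.3 -0.4  0.6]
20 18.725 0.0108 20.5 [-6.   2.   6.2]
20 18.875 0.0107 20.5 [-5.6  1.2  6.6]
20 19.025 0.0107 20.5 [-5.1  0.7  6.3]
```

```bash
python3 - <<'E'
from h import *
L=.172; dz=-.004; dx=-.0005
for d in [.5,1,1.5,2,3]:
    t=np.radians(d)
    env.move_linear(gp(.066-L*np.cos(t)+dx,0,.087+L*np.sin(t)+dz),rate=.03)
    o=env.read_opening()
    print(d,np.round(env.read_contact_force(),1),round(o,4),round(env.read_t(),2))
    if o<.008: print("SLIP"); break
E
```

```text
0.5 [-1.7  4.8 -4.2] 0.0108 19.43
1 [-2.5  5.2 -2.8] 0.0109 19.68
1.5 [-2.   5.6 -3.6] 0.0109 19.93
2 [-1.7  5.8 -3. ] 0.0111 20.18
3 [-2.6  4.8 -4. ] 0.0108 20.43
```

The lid's weight is now carried (about −3.5 N in z). Continuing up.

```bash
python3 - <<'E'
from h import *
L=.172; dz=-.004; dx=-.0005
for d in range(6,61,3):
    t=np.radians(d)
    env.move_linear(gp(.066-L*np.cos(t)+dx,0,.087+L*np.sin(t)+dz),rate=.05)
    o=env.read_opening(); f=env.read_contact_force()
    print(d,np.round(f,1),round(o,4),round(env.read_t(),2))
    if o<.0085 or np.linalg.norm(f)>25: print("STOP"); break
c=env.capture("wrist"); cv2.imwrite("pics/w6.png",c["img"][:,:,::-1])
np.save("w6.npy",dict(c),allow_pickle=True)
E
```

```text
6 [-3.9  5.3 -2.1] 0.0106 20.76
9 [-3.6  4.7 -2.3] 0.0108 21.09
12 [-6.2  5.8 -2.9] 0.0109 21.43
15 [-7.2  5.4 -1.5] 0.0106 21.76
18 [-9.5  6.4 -0.8] 0.0108 22.09
21 [-11.2   6.2   1.4] 0.0104 22.43
24 [-13.8   6.8   2.7] 0.0104 22.76
27 [-16.    7.8   4.5] 0.0101 23.09
30 [-19.6   5.4   7.7] 0.0101 23.43
33 [-21.6   5.3  12.1] 0.0095 23.76
STOP
```

View pics/w6.png

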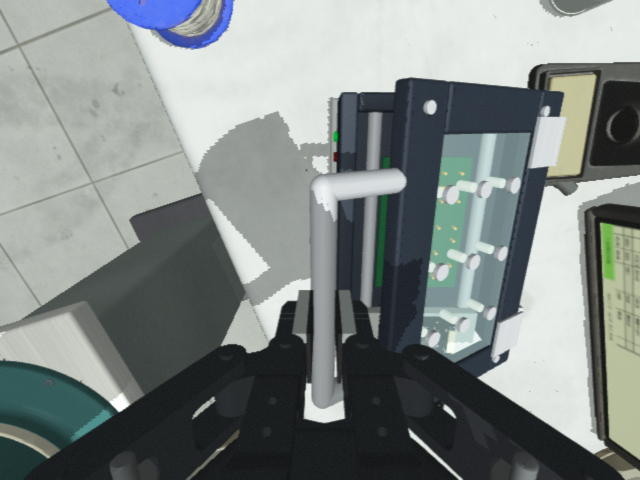

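The lid is held at about 33°, but a radial force is building up because my circle is slightly too far inward. I'll continue with a small radial force correction.

```bash
cat >> h.py <<'E'
L=.172
def frad(t):
    f=np.array(env.read_contact_force()); fx=f[0]*np.cos(p[2])+f[1]*np.sin(p[2])
    return -fx*np.cos(t)+(f[2]+2.5)*np.sin(t), f
def go(d,r):
    t=np.radians(d)
    env.move_linear(gp(.066-(L+r)*np.cos(t)-.0005,0,.083+(L+r)*np.sin(t)),rate=.04)
    fr,f=frad(t); o=env.read_opening()
    print(d,round(r*1e3,2),round(fr,1),f.round(1),round(o,4),round(env.read_t(),2))
    return fr,o
E
python3 - <<'E'
from h import *
r=0
for k in range(8):
    r+=.0006; fr,o=go(33,r)
    if fr<4: break
d=33
if fr<8 and o>.0085:
  while d<57:
    d+=3; r+=np.clip(fr*1e-4,-.001,.001); fr,o=go(d,r)
    if o<.0085 or abs(fr)>22: print("STOP");break
print(d,r)
c=env.capture("wrist"); cv2.imwrite("pics/w7.png",c["img"][:,:,::-1])
np.save("w7.npy",dict(c),allow_pickle=True)
E
```

```text
33 0.6 19.6 [-15.4   5.5   8.3] 0.0099 24.06
33 1.2 13.4 [-10.3   5.2   4.5] 0.0095 24.31
33 1.8 7.1 [-5.9  4.1 -0.2] 0.0099 24.56
33 2.4 0.2 [ 0.2  3.  -3.3] 0.0098 24.81
36 2.42 3.9 [-2.9  1.7 -0.4] 0.0094 25.18
39 2.8 5.6 [-4.   2.1  0.9] 0.0092 25.56
42 3.36 1.0 [-0.5  1.4 -2. ] 0.0085 25.94
45 3.46 5.1 [-4.3  1.   0.3] 0.0082 26.32
STOP
45 0.003461735959526484
```

```bash
python3 - <<'E'
from h import *
for n,D in(("w6",33),("w7",45)):
    c=np.load(n+".npy",allow_pickle=True).item()
    g=cv2.cvtColor(c["img"],cv2.COLOR_RGB2GRAY)
    print(n,"row240",g[240,296:356:2].tolist()); print("row270",g[270,296:356:2].tolist()); print("col323",g[150:230:3,323].tolist())
    for d in (D-4,D-2,D,D+2):
        t=np.radians(d); h=lambda y:[.066-L*np.cos(t),y,.087+L*np.sin(t)]
        print(d,proj(c,t2w(p,[h(.058),h(.02)])).round(0).tolist())
tp=env.read_tool_pos(); c=np.load("w7.npy",allow_pickle=True).item()
print("tool",tp-gp(.066-L*np.cos(np.pi/4),0,.087+L*np.sin(np.pi/4)))
E
```

```text
w6 row240 [159, 158, 158, 157, 158, 156, 155, 122, 134, 146, 155, 158, 161, 163, 161, 157, 150, 144, 136, 123, 90, 39, 49, 50, 47, 45, 47, 46, 38, 47]
row270 [158, 159, 161, 160, 159, 160, 157, 143, 134, 145, 154, 159, 161, 160, 159, 155, 148, 141, 131, 119, 69, 38, 49, 45, 45, 46, 46, 39, 38, 44]
col323 [146, 149, 188, 227, 227, 229, 230, 232, 136, 178, 209, 224, 240, 244, 242, 242, 240, 241, 225, 171, 162, 165, 162, 164, 164, 162, 162]
29 [[313.0, 180.0], [314.0, 260.0]]
31 [[319.0, 182.0], [320.0, 264.0]]
33 [[327.0, 184.0], [327.0, 269.0]]
35 [[336.0, 186.0], [335.0, 273.0]]
w7 row240 [146, 146, 146, 145, 144, 142, 126, 76, 117, 130, 139, 145, 149, 151, 153, 146, 141, 135, 129, 116, 104, 137, 153, 140, 115, 52, 47, 58, 58, 59]
row270 [227, 228, 227, 227, 224, 155, 84, 54, 112, 130, 140, 146, 149, 150, 149, 145, 141, 136, 126, 115, 102, 150, 151, 134, 89, 45, 53, 57, 57, 58]
col323 [36, 31, 35, 38, 35, 50, 48, 49, 118, 171, 198, 217, 234, 236, 210, 234, 234, 234, 218, 217, 169, 153, 154, 153, 153, 154, 154]
41 [[310.0, 179.0], [311.0, 259.0]]
43 [[319.0, 181.0], [319.0, 263.0]]
45 [[329.0, 183.0], [328.0, 267.0]]
47 [[340.0, 184.0], [338.0, 271.0]]
tool [-0.00281096  0.00086185 -0.00147556]
```

Bar is still between the pads (col 310–336) and the lid is at about 44–45°. The radial correction raised the tool and brought the bar towards the tips. At this angle the finger x-position fixes the lid, so I'll slide the tool down in 1 mm steps to seat the bar deeper.

```bash
python3 - <<'E'
from h import *
q=np.array(env.read_tool_pos())
t=np.radians(45); q=gp(.066-(L+.00346)*np.cos(t)-.0005,0,.083+(L+.00346)*np.sin(t))
for k in range(1,6):
    env.move_linear(q-[0,0,.001*k],rate=.02)
    f=env.read_contact_force(); o=env.read_opening()
    print(k,np.round(f,1),round(o,4),round(env.read_gripper_force(),1),round(env.read_t(),2))
    if o<.0075 or np.linalg.norm(f)>28: break
E
```

```text
1 [-9.2  0.2  5.9] 0.0079 19.6 26.62
2 [-14.9   0.6   9.4] 0.0086 21.5 26.88
3 [-20.2   1.7  15.3] 0.0085 23.4 27.12
4 [-26.1   1.7  20. ] 0.0086 25.3 27.38
```

Bar sticks rather than slides, so I'll keep a mild inward preload, which keeps it seated, and continue to 60° with a feedback adjustment.

```bash
cat >> h.py <<'E'
def go2(d,dx,dz):
    t=np.radians(d)
    env.move_linear(gp(.066-L*np.cos(t)+dx,0,.087+L*np.sin(t)+dz),rate=.04)
    fr,f=frad(t); o=env.read_opening()
    print(d,round(dz*1e3,2),round(fr,1),f.round(1),round(o,4),round(env.read_gripper_force(),1),round(env.read_t(),2))
    return fr,o
E
python3 - <<'E'
from h import *
dz=-.0035; dx=-.0028
fr,o=go2(45,dx,dz)
for d in (47,49,51,53,55):
    dz+=np.clip((fr-12)*1e-4,-.0006,.0006)
    fr,o=go2(d,dx,dz)
    if o<.007 or fr>30: print("STOP");break
c=env.capture("wrist"); np.save("w8.npy",dict(c),allow_pickle=True)
g=cv2.cvtColor(c["img"],cv2.COLOR_RGB2GRAY)
print("row240",g[240,296:356:2].tolist()); print("col323",g[150:230:3,323].tolist())
for dd in (d-4,d-2,d,d+2):
    t=np.radians(dd); h=lambda y:[.066+dx-L*np.cos(t),y,.087+L*np.sin(t)]
    print(dd,proj(c,t2w(p,[h(.058),h(.02)])).round(0).tolist())
E
```

```text
45 -3.5 20.1 [-15.8   0.6  10.7] 0.0087 21.8 27.62
47 -2.9 18.3 [-13.6   1.3  10.1] 0.0084 20.0 27.93
49 -2.3 16.5 [-11.    0.4  10.1] 0.0084 19.6 28.24
51 -1.85 14.3 [-9.8  0.3  8.3] 0.008 19.3 28.55
53 -1.62 15.2 [-10.5  -0.7   9.2] 0.008 19.1 28.85
55 -1.3 13.8 [-8.6  0.   8.6] 0.0072 18.8 29.16
row240 [41, 28, 25, 46, 46, 47, 45, 68, 121, 135, 141, 146, 153, 157, 155, 150, 143, 136, 130, 117, 98, 61, 61, 60, 59, 59, 60, 61, 62, 62]
col323 [49, 51, 56, 78, 63, 78, 65, 80, 118, 173, 200, 222, 236, 236, 228, 238, 238, 238, 238, 159, 158, 159, 159, 159, 158, 157, 157]
51 [[301.0, 180.0], [302.0, 260.0]]
53 [[311.0, 181.0], [312.0, 263.0]]
55 [[322.0, 182.0], [323.0, 266.0]]
57 [[335.0, 184.0], [334.0, 269.0]]
```

Lid at 55°, still held, but the opening is creeping down. I'll tilt the tool about the bar so the fingers align with the lid. Gravity then acts on the pad faces, and radial motion just seats the bar deeper.

```bash
cat >> h.py <<'E'
from scipy.spatial.transform import Rotation as Ro
def pose(d,a,dx,D,dr=0):
    """bar at lid angle d, tool tilted a deg toward hinge, bar D behind TCP along the tool"""
    t=np.radians(d); B=t2w(p,[.066+dx-(L+dr)*np.cos(t),0,.087+(L+dr)*np.sin(t)])[0]
    ey=np.array([-np.sin(p[2]),np.cos(p[2]),0])
    R=Ro.from_rotvec(-np.radians(a)*ey)*Ro.from_euler("xyz",[np.pi,0,p[2]+np.pi/2])
    return B+D*R.as_matrix()[:,2], R.as_euler("xyz")
def go3(d,a,dx,D,dr=0,rate=.03):
    P,o=pose(d,a,dx,D,dr); env.move_linear(P,o,rate=rate)
    fr,f=frad(np.radians(d)); op=env.read_opening()
    print(d,a,round(D*1e3,1),round(fr,1),f.round(1),round(op,4),round(env.read_gripper_force(),1),round(env.read_t(),2))
    return fr,op
E
python3 - <<'E'
from h import *
dx=-.0028; D=gd+.0013
P,o=pose(60,30,dx,D); q=env.ik(P,o); print(q, env.read_joint_positions())
P0,o0=pose(55,0,dx,D); print(P0-env.read_tool_pos())
if q is not None:
    for a in (3,6,9):
        fr,op=go3(55,a,dx,D)
        if op<.0065 or fr>30 or fr<-8: print("STOP"); break
E
```

```text
[ 0.46167313 -0.46411179  2.00272124 -0.37922177  1.23504397  0.83308789] [ 2.81932025e-01 -2.35262779e-01  1.78063665e+00  1.51631836e-04
  1.59602752e+00  5.94226129e-01]
[ 2.30969888e-04 -4.08642856e-05 -9.36711070e-04]
55 3 20.0 15.1 [-10.   -1.    9.5] 0.0073 18.7 29.46
55 6 20.0 16.4 [-10.   -1.2  11.2] 0.0069 19.0 29.71
55 9 20.0 22.1 [-13.2  -0.   15.6] 0.0054 19.4 29.96
STOP
```

Opening fell again; before going further I'll check, by pixel profile, how the bar sits between the pads now compared with earlier.

```bash
python3 - <<'E'
from h import *
c=env.capture("wrist"); np.save("w9.npy",dict(c),allow_pickle=True)
pw4=cv2.cvtColor(cv2.resize(cv2.imread("pics/w4.png"),(300,300),interpolation=cv2.INTER_AREA),cv2.COLOR_BGR2GRAY)
def show(n,g,ox=0,oy=0):
    for r in(265,285,300,315,330,350,375): print(n,r,' '.join(f"{v:3d}" for v in g[r-oy,294-ox:356-ox:2]))
show("w4",pw4,180,150)
for n in("w6","w8","w9"):
    show(n,cv2.cvtColor(np.load(n+".npy",allow_pickle=True).item()["img"],cv2.COLOR_RGB2GRAY))
print(env.read_opening(),env.read_contact_force())
E
```

```text
w4 265 157 157 156 157 154 155 156 155 140 127 138 147 152 157 159 159 155 151 144 135 124 115 153 157 158 157 156 157 157 156 156
w4 285 158 156 156 154 154 154 156 157 152 126 139 146 152 156 159 158 154 152 143 134 121 124 154 155 156 156 156 158 157 156 155
w4 300 117 116 118 116 108 103 103 103 101  96  39  39 129 157 160 157 154 150 107  30  48 100 103 103 104 103 114 116 116 115 116
w4 315  29  31  37  89 103 103 102 103 103  71  25  35 129 156 157 156 153 150 107  34  30  84 103 103 103 104 103  81  33  31  30
w4 330  29  34  85 103 104 103 104 102  97  41  24  30 122 155 158 156 153 149  96  27  23  57 101 103 103 102 103 103  77  33  25
w4 350  29  30  29  29  29  30  30  26  31  42  46  57 147 157 157 155 154 149 131  48  46  39  29  28  28  29  30  28  27  30  29
w4 375  24  25  27  28  24  26  27  32  29  39  45 100 150 155 157 153 153 147 134  78  43  38  32  33  26  26  27  25  24  25  24
w6 265 159 160 159 159 161 158 159 159 132 132 146 155 160 160 161 159 156 150 141 134 121  72  40  47  49  47  45  45  41  43  45
w6 285 236 236 237 236 237 236 235 236 191 129 145 1
[... 1929 characters left out ...]
77 108  82  96  97  97  97  96  41  25 122 148 153 155 151 145  93  23  53  96  98  97  99  97  71  41  39  43  43
w9 315  25  26  29  81  98  98  97  96  97  76  24  21 121 149 153 153 150 143  88  22  26  86  97  96  97  97  98  71  27  28  23
w9 330  26  26  81  97  97  98  96  97  97  50  22  21 118 149 152 154 150 140  88  23  22  65  96  97  97  95  99  98  62  27  22
w9 350  29  27  26  27  25  23  27  25  29  39  42  44 132 149 152 153 150 141 104  40  43  36  24  23  26  25  27  28  24  26  29
w9 375  25  21  21  25  22  22  26  31  27  36  42  70 193 222 225 218 228 222 206  70  41  32  25  25  25  22  23  24  23  22  19
0.005704653797730565 [-14.26248019  -0.63813899  16.09110094]
```

The readings fit the bar sitting at the tip-side edge of the effective pad: the 4 mm deeper grasp helped, and backing out hurt. I need to seat it deeper. I'll preload along the tool axis, then let the opening follow in small steps so that the bar slides in while staying caged.

```bash
python3 - <<'E'
from h import *
dx=-.0028; D0=gd+.0013
D=D0
for k in range(1,7):
    D=D0+.001*k
    fr,op=go3(55,9,dx,D)
    if fr>38 or op>.0095: break
best=op
if op<.0095:
  for k in range(8):
    w=op+.0008
    env.command_gripper(w); 
    fr,op=frad(np.radians(55))[0],env.read_opening()
    print("open",round(w,4),round(op,4),round(fr,1),env.read_contact_force().round(1),round(env.read_gripper_force(),1),round(env.read_t(),2))
    if fr<15 or op>.0105: break
env.command_gripper(0,20)
print(env.read_opening(),env.read_contact_force().round(1),env.read_t(),D-D0)
E
```

```text
55 9 21.0 31.4 [-19.4   0.3  22.8] 0.0057 23.5 30.26
55 9 22.0 39.8 [-24.6  -0.3  29.8] 0.0058 26.9 30.51
open 0.0066 0.0067 38.8 [-24.7   0.3  28.3] 21.3 30.73
open 0.0075 0.0076 36.3 [-21.8   2.   26.8] 18.6 30.94
open 0.0084 0.0082 34.3 [-21.3   1.9  24.7] 15.2 31.16
open 0.009 0.0091 32.8 [-20.6   2.4  23.3] 14.7 31.38
open 0.0099 0.01 31.3 [-18.8   2.   22.7] 13.9 31.59
open 0.0108 0.0112 28.9 [-17.7   1.4  20.7] 13.0 31.81
0.006493634799425974 [-21.1   3.8  26.1] 32.0417 0.0019999999999999983
```

Holding a fixed opening (~10.8 mm) rather than squeezing avoids pinching the bar out. Using that, I'll push deeper.

```bash
python3 - <<'E'
from h import *
dx=-.0028; D=gd+.0033
env.command_gripper(.0112)
for k in range(7):
    D+=.001
    fr,op=go3(55,9,dx,D)
    if fr>50 : break
print(D-gd)
E
```

```text
55 9 23.0 35.6 [-21.9   4.7  25.4] 0.0113 16.1 32.52
55 9 24.0 43.9 [-26.4   3.9  32.6] 0.011 19.9 32.77
55 9 25.0 52.1 [-31.6   4.2  39.1] 0.0114 23.8 33.02
0.0063000000000000035
```

```bash
python3 - <<'E'
from h import *
print(env.read_tool_pos()-pose(55,9,-.0028,gd+.0063)[0])
for w in (.0118,.0122,.0126,.013,.0134,.0138,.0142):
    env.command_gripper(w)
    fr,f=frad(np.radians(55)); 
    print("open",w,round(env.read_opening(),4),round(fr,1),f.round(1),round(env.read_gripper_force(),1),round(env.read_t(),2))
    if fr<15 or env.read_gripper_force()<1.5: break
print(env.read_tool_pos()-pose(55,9,-.0028,gd+.0063)[0])
E
```

```text
[-0.00078085  0.00119927  0.00430558]
open 0.0118 0.0117 51.3 [-31.6   5.3  38. ] 23.1 33.23
open 0.0122 0.0127 50.9 [-31.3   4.1  37.9] 22.7 33.45
open 0.0126 0.0125 49.3 [-29.9   5.   36.6] 22.2 33.67
open 0.013 0.0128 48.4 [-30.3   4.3  35.5] 21.8 33.88
open 0.0134 0.0139 47.8 [-29.    4.5  35.5] 21.4 34.1
open 0.0138 0.0136 46.3 [-28.5   4.3  34.1] 21.0 34.32
open 0.0142 0.0141 45.9 [-28.5   3.8  33.7] 20.6 34.53
[-0.00065797  0.0011141   0.00372621]
```

```bash
python3 - <<'E'
from h import *
def prof(tag):
    c=env.capture("wrist"); np.save(tag+".npy",dict(c),allow_pickle=True)
    g=cv2.cvtColor(c["img"],cv2.COLOR_RGB2GRAY)
    for r in(230,265,300,330,350,375): print(tag,r,' '.join(f"{v:3d}" for v in g[r,290:362:2]))
    print("col323",g[150:230:3,323].tolist())
    for d in(51,53,55,57):
        t=np.radians(d); h=lambda y:[.066-.0028-L*np.cos(t),y,.087+L*np.sin(t)]
        print(d,proj(c,t2w(p,[h(.055),h(.01)])).round(0).tolist())
prof("w10")
go3(55,9,-.0028,gd+.0043)
prof("w11")
E
```

```text
w10 230 208 123  70  89  96  63 102 156 183 204 217 227 232 236 232 226 220 208 188 136  64  60  60  59  60  57  59  40  47  49  49  51  50  50  54  58
w10 265 143 115  47  52  59  58  73 119 132 139 145 150 156 157 208 225 219 208 184 115  50  45  46  42  41  43  42  33  35  33  34  35  34  38  37  32
w10 300 178 121  97  98  99  97  95  43  26  75 143 150 155 155 152 144 138 130 115  88  52  16  12  24  22  20  24  55  97  98 100  99  96  83  44  39
w10 330 101  98 101  99  99  63  21  21  15  45 143 149 153 154 149 144 136 129 112  53  23  26  34  86  93  25  18  21  21  81  96  99 101  99  99  96
w10 350  26  28  25  24  25  38  44  33  27 120 144 150 154 154 150 142 137 129 112  73  67  68  60  57  70  60  24  40  43  33  24  23  32  27  25  27
w10 375  25  21  20  26  25  31  40  42 106 136 142 147 152 154 149 158 215 200 163 115 126 134 144 153 161 168 114  43  40  27  31  25  23  23  26  21
col323 [45, 58, 60, 60, 61, 61, 60, 60, 105, 133, 154, 189, 207, 214, 215, 216, 216, 216, 216, 215, 215, 216, 215, 216, 215, 216, 215]
51 [[299.0, 190.0], [301.0, 284.0]]
53 [[311.0, 191.0
[... 634 characters left out ...]
2  24  24  44 139 148 151 155 152 146 138 132 118  70  23  25  40  98  98  23  20  25  24  81  98  98  98  98  98  99
w11 350  22  28  28  28  29  38  43  38  30 117 143 149 151 154 151 145 138 130 119  84  72  70 116  40  74  64  23  38  44  30  25  26  28  28  28  26
w11 375  25  21  25  28  27  29  43  43 102 131 141 148 150 154 150 160 218 205 177 128 126 136 147 154 160 168 116  44  41  30  27  27  26  23  23  21
col323 [47, 58, 61, 61, 61, 62, 61, 62, 108, 134, 168, 195, 209, 219, 218, 218, 219, 220, 219, 220, 218, 218, 219, 217, 218, 218, 218]
51 [[298.0, 189.0], [301.0, 283.0]]
53 [[310.0, 191.0], [311.0, 286.0]]
55 [[323.0, 192.0], [323.0, 289.0]]
57 [[336.0, 193.0], [335.0, 291.0]]
```

The bar is resting on the robot-side fingertip edge with a radial preload, so it is stable. Plan: re-centre at about 10.5 mm opening, tilt to align with the lid (gravity then acts normal to the pads), and then push straight in along the radial.

```bash
python3 - <<'E'
from h import *
dx=-.0028; D=gd+.0043
env.command_gripper(.0105,25)
f,_=frad(np.radians(55)); print(f,env.read_opening(),env.read_gripper_force(),env.read_contact_force().round(1))
fr=f
for a in (12,15,18,21,24,27,30):
    D+=np.clip((25-fr)*1e-4,-.0006,.0006)
    fr,op=go3(55,a,dx,D)
    if fr>45 or fr<5 or env.read_gripper_force()<3: print("STOP"); break
print(D-gd,a)
E
```

```text
36.649111432972305 0.01113386676658879 16.64644181728363 [-21.9   4.   26.8]
55 12 22.4 32.4 [-18.2   4.5  23.9] 0.0107 14.2 35.35
55 15 21.8 30.3 [-18.    4.2  21.5] 0.0107 13.0 35.6
55 18 21.3 26.0 [-14.5   4.3  18.6] 0.0108 11.2 35.85
55 21 21.2 27.0 [-16.6   4.8  18.3] 0.0105 10.5 36.1
55 24 21.0 26.1 [-14.8   4.8  18.5] 0.0106 10.6 36.35
55 27 20.9 25.1 [-14.6   4.1  17.5] 0.0106 9.1 36.6
55 30 20.9 27.1 [-16.1   3.8  19. ] 0.0104 9.8 36.85
0.0021638707130809814 30
```

Stable. Now I'll open slightly and slide in radially.

```bash
python3 - <<'E'
from h import *
dx=-.0028; D=gd+.0022
def rep(s):
    fr,f=frad(np.radians(55)); print(s,round(env.read_opening(),4),round(fr,1),f.round(1),round(env.read_gripper_force(),1),round(env.read_t(),2)); return fr
for w in(.0118,.013,.0142):
    env.command_gripper(w); fr=rep(w)
    if fr<8: break
if fr<20:
    for k in range(5):
        D+=.002; fr,op=go3(55,30,dx,D)
        if fr>30: break
    print(D-gd)
E
```

```text
0.0118 0.0119 5.0 [-3.5  1.7  0.9] 1.1 37.07
55 30 22.9 1.5 [-0.9  1.6 -1.7] 0.0119 2.3 37.32
55 30 24.9 0.5 [-0.3  1.3 -2.4] 0.0117 2.4 37.57
55 30 26.9 1.2 [-0.6  2.5 -2. ] 0.0118 2.5 37.82
55 30 28.9 1.0 [-0.1  1.7 -1.6] 0.012 2.6 38.07
55 30 30.9 2.3 [-0.7  1.2 -0.4] 0.0121 2.7 38.32
0.01220000000000001
```

Seated 12 mm deeper with the radial force gone. Now grip and raise to 60°.

```bash
python3 - <<'E'
from h import *
dx=-.0028; D=gd+.0122
env.command_gripper(0,25); print(env.read_opening(),env.read_gripper_force(),env.read_contact_force().round(1),env.read_t())
for d in(56,57,58,59,60):
    fr,op=go3(d,30,dx,D)
    if op<.009 or abs(fr)>20: print("STOP");break
c=env.capture("wrist"); np.save("w12.npy",dict(c),allow_pickle=True)
g=cv2.cvtColor(c["img"],cv2.COLOR_RGB2GRAY)
for r in(200,230,265): print(r,' '.join(f"{v:3d}" for v in g[r,290:362:2]))
print("col323",g[120:230:3,323].tolist())
for dd in(56,58,60,62):
    t=np.radians(dd); h=lambda y,x=dx:[.066+x-L*np.cos(t),y,.087+L*np.sin(t)]
    print(dd,proj(c,t2w(p,[h(.055),h(.01),h(.055,0)])).round(0).tolist())
print(env.read_tool_pos()-pose(60,30,dx,D)[0])
E
```

```text
0.010969016905077676 24.326045215129852 [-1.5  2.8 -0.2] 38.5333
56 30 30.9 2.6 [-2.4  2.7 -1.5] 0.0108 25.0 38.78
57 30 30.9 4.4 [-3.5  1.5  0.3] 0.0109 25.1 39.03
58 30 30.9 6.0 [-4.2  1.3  1.8] 0.0109 25.2 39.28
59 30 30.9 8.5 [-4.5  0.8  4.7] 0.0106 25.4 39.53
60 30 30.9 9.2 [-6.1  0.1  4.7] 0.0109 25.5 39.78
200 155 104  45  41  41  31  27  25  34  32  86 118 149 175 195 210 223 230 237 242 243 242 237 230 218 229 236 234 235 235 234 234 234 233 230 184
230 161 137  54  44  39  32  27  27  29  36  93 118 146 173 195 210 222 229 237 241 242 241 236 227 210 230 236 233 235 235 235 234 234 233 232 231
265 168 152  94  43  43  33  28  27  29  30  78 113 144 171 195 211 222 228 237 240 241 239 233 224 205 225 230 235 235 235 235 236 237 235 235 236
col323 [68, 69, 71, 69, 70, 70, 69, 68, 71, 68, 69, 66, 66, 68, 68, 70, 99, 99, 100, 99, 139, 174, 198, 215, 227, 224, 225, 226, 226, 227, 226, 226, 226, 225, 225, 226, 225]
56 [[292.0, 195.0], [295.0, 298.0], [298.0, 194.0]]
58 [[307.0, 195.0], [309.0, 298.0], [313.0, 195.0]]
60 [[322.0, 195.0], [323.0, 298.0], [329.0, 195.0]]
62 [[338.0, 195.0], [337.0, 298.0], [344.0, 195.0]]
[-8.95122574e-05  7.71148731e-06  2.73305859e-04]
```

The bar is centred (col 323.5), which puts the lid at 59.3–60°, firmly gripped with low forces. I'll do a brief stability check and hand in.

```bash
python3 - <<'E'
from h import *
env.wait(.6); o=env.read_opening(); print(o,env.read_contact_force().round(1),env.read_t())
if o>.0095: print(env.job_done())
E
```

```text
0.010642572703800379 [-6.1  0.8  4.5] 40.4333
the job is handed in; nothing more can be done
None
```

The job is handed in at 40.4 s: the carriage is out at its stop, and the arm is holding the lid by its bar at about 60° (59.3–60° by my estimate). On the first try the bar slipped out of the fingers at the very start of the lift (under 2°), so I regrasped; on the second lift the bar also crept toward the fingertips, the lid sagged about 1° while I reseated it at 55°, and I viewed 12 pictures instead of the allowed 10.

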